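# Snap open the green folding easel

## Robot

A 6-joint arm with a two-finger parallel gripper is mounted at the origin on the work surface. World frame = base frame: x ahead of the robot, y to its left, z up, the work surface at z = 0. Lengths are in m, angles in rad, forces in N, time in s.
With the tool pointing down it reaches from about 0.35 to 0.975 m from the base axis. Payload 4.9 kg.
Tool frame: the origin (TCP) lies at the very end of the fingers, on their centre line; the grasp point (between the pads) lies 19 mm behind it; z points along the fingers, y is the line along which they close (so a half turn about z gives the same grasp; the last joint's range is limited). The gripper opens to 85 mm and grips with 20 to 120 N. Pads are 22 mm wide; open, the fingers measure 114 mm over their backs; the gripper's body (76 mm by 85 mm) begins 54 mm behind the grasp point. The pads swing forward as they close: fully open they stand 13 mm farther back than shut.
Start: joints at [1.143, 0.053, 1.613, -0, 1.476, -0.119], TCP at [0.19, 0.595, 0.231] pointing down, gripper open.
Joint ranges: [-3.01, 3.01], [-1.01, 2.22], [0.06, 2.58], [-1.02, 4.17], [0.09, 2.62], [-3.14, 3.14]. Speed limits (rad/s): [2.57, 2.57, 3.14, 3.14, 3.14, 3.14].

## Interface

Orientations are given as a rotation vector (axis times angle).
In Python, from station import ctrl, imaging gives the robot as it stands.
- The arm moves only by the tool play_rows, never from a script. Its argument "series" is a list of rows, each a list of 3 entries, a list of its own where there are three numbers: the opening, from 0 (shut) to 1 (fully open), then the shift along the tool's x, y, z each as a share of 0.05 m, from -1 to 1, then the turn, a rotation vector about the tool's x, y, z each as a share of 8 degrees, from -1 to 1. In form: [[grip, [dx, dy, dz], [ax, ay, az]], ...]. A call has 1 to 8 rows; each row shifts and turns the commanded pose from where the row before left it, along the tool's axes as they then stand; what a row does not reach is not made up. A row lasts 1/8 s, in which the tool goes at most 62.5 mm and 10.7 degrees, less where a joint would pass 70% of its speed; a pose out of reach is approached as far as the arm can. A call with a number of a shift or a turn outside -1 to 1 is refused whole. A call with a gripper value outside its range is refused whole. The fingers move at their own pace and stop on an object; "force" is the grip in N (left out, the last holds). Time passes only in rows, so rows that do not move let the fingers close. It gives the time, the measured TCP pose, the force, the opening and the grip force at its end, in the units of the state.
- ctrl.get_obs(): the state, without advancing time (a new reading comes with each control period).
- imaging.get_image(name): name is "side" or "top" or "wrist"; returns a dict with "color" (480x640x3 uint8, blue, green, red), "fx", "fy", "cx", "cy" (pixels), "extrinsics" (4x4, takes a point from world to camera coordinates); the wrist camera has in their place "hand_eye" (4x4, takes a point from camera to tool coordinates, whose origin is the TCP and whose axes are the flange's). Camera axes: x right, y down, z forward; pixel columns grow to the right and rows downward; lengths in m; the calibration is good to about 2 mm. A picture is of the moment at which its call begins: read the wrist's pose just before it. There is no depth.
- ctrl.finish_job(): hands the job in; it is judged then, once.
The state is a dict: "t": time; "q": joint angles; "dq": joint speeds; "effort": joint torques, N m; "tool_pos": TCP position; "tool_rot": TCP orientation; "contact_force": force on the tool from outside, world axes, zero at the start; "wrist_torque": the same for the moment, N m; "opening": finger opening in m; "grip_force": force on a finger pad.
Only numpy, scipy, OpenCV 4.12 (cv2) and the standard library are available. Lean on these libraries where they do the work, as an engineer would, in place of code of your own. Each camera call takes 0.05 s, during which the arm holds its last target. There are 200 camera calls.

## Task

Snap the green folding work easel fully open: lift its brass rail up and over the spring's dead centre so that the panel stands up against its stop, and let go of it. Leave the red easel folded flat, and leave the nickel-silver chimney stack standing where it is.

Things in the scene. Friction and masses are not known exactly. Their poses are not given: they have to be found in the camera images.
- green_easel (a joint): Hinge angle (rad): 0 = folded flat over its base (the start), 1.83 = fully open on its stop, leaning 15 degrees back past vertical. An over-centre spring pulls it shut below about 0.95 rad (dead centre, +-0.05) and snaps it open above; the first lift at the rail takes about 3 N, less later; the bar turns in the grip. The base (110 x 130 mm, 22 high) starts 60 mm behind the rail and is held fast.
- green_easel_rail (a point): Middle of the green easel's brass rail, the part to pinch: level round bar 12 mm thick, 86 mm clear between its side arms, 40 mm above the table when folded, with a 60 mm gap to the panel. It starts on the robot's side. Frame turns with the panel: y along the rail, x towards the hinge (parallel axis 160 mm off along +x, 40 mm above the table), z up when folded; opening swings it up and away.
- red_easel (a joint): Hinge angle (rad) of the other easel, the same in shape and spring but with a red panel and a steel rail; it is folded flat (0) and must stay so. It stands on the other side of the table's middle from the green one.
- chimney_mid (a point): Centre (42 mm up) of the loose nickel-silver chimney stack, 84 mm tall, 46 mm across its foot, standing upright on the table between the two easels; z is its axis.
Mind the look-alikes: they are no part of the job. What is shaped like the part that bears red_easel but orange or purple is not meant.

How it is judged:
By the outcome, as a careful person would: the job done as asked, in the order asked, and still so for the second after the job is handed in, with the robot touching nothing.
It also fails if it takes over 38 s, if anything falls off the work surface, if the arm or the gripper's body presses on something with over 40 N, if the wrist force passes 120 N, or if a joint passes its speed limit or range.

## Working session

There is one attempt and no reset: what is moved stays moved. The work goes in short steps, Python scripts to look and compute and a tool call to move; the robot and the scene stay as the last step left them, time stands still between calls to the robot, and variables do not carry over. Pictures are saved under pics/ and viewed, at most 10 in all, crops included, and the job is handed in when it is done.

Besides the shell and the picture viewer there is one more tool, called after "Request:" as name(argument=value, ...), one argument or row to a line, values as JSON. play_rows: Moves the arm, as the interface text tells. Shift numbers are shares of 0.05 m and turn numbers shares of 8 degrees, none past 1 either way. Its arguments: {"type":"object","properties":{"series":{"type":"array"},"force":{"type":"number"}},"required":["series"]}

```bash
mkdir -p pics; cat > h.py <<'E'
import numpy as np, cv2
from scipy.spatial.transform import Rotation as R
from station import ctrl, imaging
def ray(im,u,v,obs=None):
    d=np.array([(u-im['cx'])/im['fx'],(v-im['cy'])/im['fy'],1.])
    if 'extrinsics' in im: T=np.linalg.inv(np.array(im['extrinsics']))
    else:
        T=np.eye(4);T[:3,:3]=R.from_rotvec(obs['tool_rot']).as_matrix();T[:3,3]=obs['tool_pos'];T=T@np.array(im['hand_eye'])
    return T[:3,3],T[:3,:3]@d
def onz(im,u,v,z,obs=None):
    o,d=ray(im,u,v,obs);return o+d*(z-o[2])/d[2]
E
python3 - <<'E'
from h import *
o=ctrl.get_obs();print(o)
for n in('top','side'):
    im=imaging.get_image(n);cv2.imwrite(f'pics/{n}0.png',im['color']);print(n,im['fx'],np.round(im['extrinsics'],3).tolist())
E
```

```text
{'t': 0.0, 'q': array([ 1.14302802e+00,  5.33550343e-02,  1.61428467e+00,  1.48816168e-05,
        1.47599765e+00, -1.18983697e-01]), 'dq': array([-3.21577040e-04,  5.09855202e-04,  3.59709293e-05,  8.57068291e-04,
        2.22082431e-03,  7.44065218e-04]), 'effort': array([-1.24998160e-04, -3.93719566e+01, -3.70157647e+01,  2.90909611e-05,
        7.52463442e-03, -2.37542645e-05]), 'tool_pos': array([0.18966588, 0.59487805, 0.23006972]), 'tool_rot': array([-4.83027951e-01, -3.10366252e+00,  3.08569902e-03]), 'contact_force': array([ 0.61168826,  0.51945662, -0.23900314]), 'wrist_torque': array([ 0.01254435, -0.01469663, -0.01328599]), 'grip_force': 0.0, 'opening': 0.08509102812826891}
top 584.1793398493662 [[-0.011, -1.0, 0.007, 0.111], [-0.986, 0.01, -0.168, 0.46], [0.168, -0.008, -0.986, 1.559], [0.0, 0.0, 0.0, 1.0]]
side 623.0474914059898 [[0.803, -0.596, 0.004, -0.306], [-0.395, -0.538, -0.745, 0.286], [0.446, 0.596, -0.667, 1.225], [0.0, 0.0, 0.0, 1.0]]
```

View pics/top0.png

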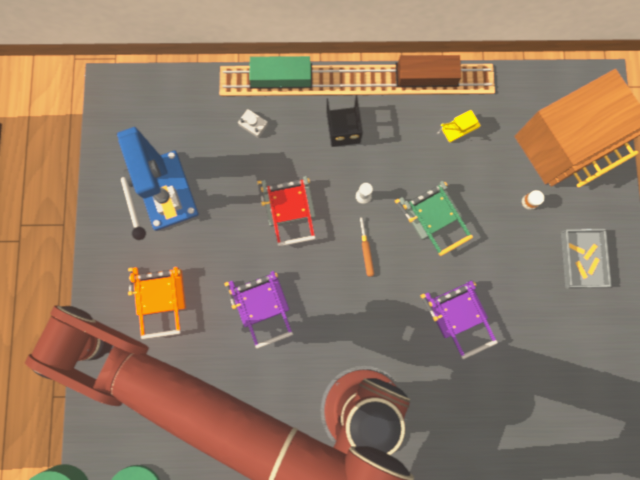

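View pics/side0.png

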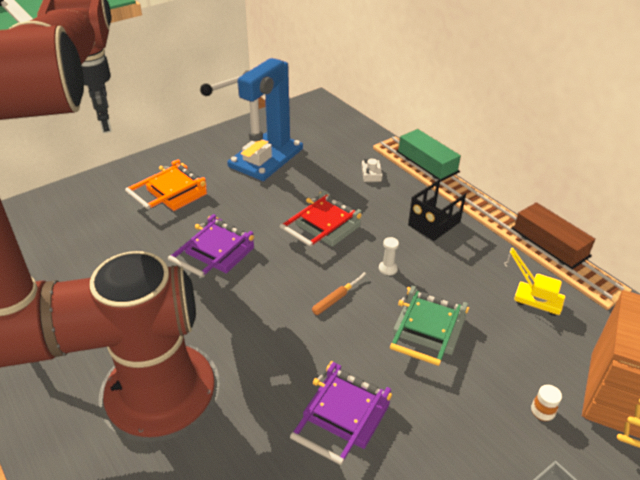

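The top view shows the green easel at (437,212) with its brass rail at (456,245). The side view has that rail at (415,353). The red easel is at (290,205) and the chimney at (365,192). Things that could be taken for it: the purple easels (262,303) and (462,312), the orange easel (158,297), the red easel (290,205), and the green wagon (280,72). I choose the green panel with the brass rail.

```bash
python3 - <<'E'
from h import *
def mask(im,box):
    u0,v0,u1,v1=box
    hsv=cv2.cvtColor(im['color'],cv2.COLOR_BGR2HSV);m=cv2.inRange(hsv,(18,120,110),(34,255,255))
    k=np.zeros_like(m);k[v0:v1,u0:u1]=m[v0:v1,u0:u1]
    n,l,s,c=cv2.connectedComponentsWithStats(k);i=1+np.argmax(s[1:,4]);
    r=cv2.minAreaRect(np.argwhere(l==i)[:,::-1].astype(np.float32));b=cv2.boxPoints(r)
    print(r,s[i]);
    # long-axis ends
    e=b-np.roll(b,-1,0);L=np.linalg.norm(e,axis=1);j=np.argmin(L);return (b[j]+b[(j+1)%4])/2,(b[(j+2)%4]+b[(j+3)%4])/2
t=imaging.get_image('top');s=imaging.get_image('side')
A=mask(t,(425,225,490,265));B=mask(s,(380,335,450,370))
for im,E in((t,A),(s,B)):
    P=[onz(im,*p,0.04) for p in E];print(np.round(P,4).tolist(),'len',np.linalg.norm(P[0]-P[1]),'mid',np.round((P[0]+P[1])/2,4))
mt=(A[0]+A[1])/2;ms=(B[0]+B[1])/2
o1,d1=ray(t,*mt);o2,d2=ray(s,*ms);k=np.linalg.lstsq(np.c_[d1,-d2],o2-o1,rcond=None)[0]
print(o1+d1*k[0],o2+d2*k[1])
for n,p in(('chim',(364,193)),):print(n,onz(t,*p,.04))
c=np.hstack([cv2.resize(t['color'][165:265,385:485],(400,400)),cv2.resize(s['color'][270:370,375:475],(400,400))]);cv2.imwrite('pics/crop.png',c)
E
```

```text
((455.31536865234375, 244.67694091796875), (4.96138858795166, 37.582523345947266), 60.2551155090332) [439 235  34  21 175]
((414.838134765625, 353.9654541015625), (52.234779357910156, 6.365087985992432), 19.179006576538086) [390 343  51  22 314]
[[0.4625, -0.3041, 0.04], [0.4119, -0.2123, 0.04]] len 0.10485990414227153 mid [ 0.4372 -0.2582  0.04  ]
[[0.4126, -0.2148, 0.04], [0.4621, -0.3042, 0.04]] len 0.10219050820818434 mid [ 0.4373 -0.2595  0.04  ]
[ 0.43742903 -0.25849649  0.03808919] [ 0.43862758 -0.25926293  0.0384599 ]
chim [ 0.58461263 -0.01191302  0.04      ]
```

View pics/crop.png

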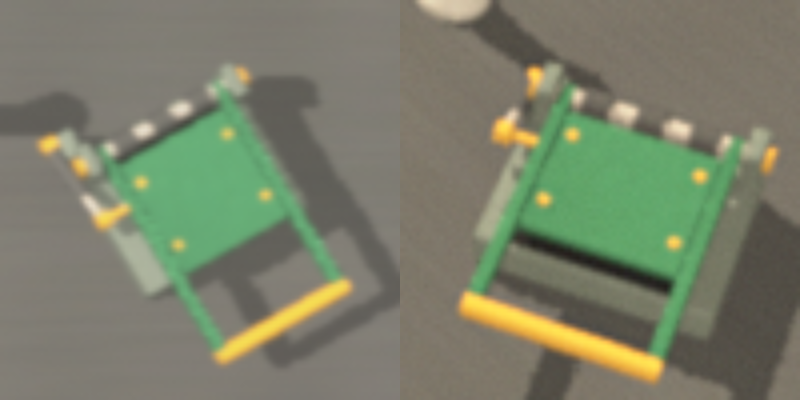

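The crop confirms it: green panel, brass rail on the robot's side. The rail length of 0.10 m and height of 0.038 m both agree with the description. Rail mid is (0.4375, -0.259, 0.04), with the hinge direction at yaw 28.8°. I'm setting out by way of (0.45, 0.25) at z 0.23.

Request:
play_rows(
  series=[
    [0.6,[-0.88,-0.62,0],[0,0,0]],
    [0.6,[-0.88,-0.62,0],[0,0,0]],
    [0.6,[-0.88,-0.62,0],[0,0,0]],
    [0.6,[-0.88,-0.62,0],[0,0,0]],
    [0.6,[-0.88,-0.62,0],[0,0,0]],
    [0.6,[-0.88,-0.62,0],[0,0,0]],
    [0.6,[-0.88,-0.62,0],[0,0,0]],
    [0.6,[-0.88,-0.62,0],[0,0,0]],
  ],
)

```text
t: 1.2
tool_pos: [0.4507, 0.2506, 0.2313]
tool_rot: [0.483, 3.104, 0.0]
contact_force: [0.4, 0.5, -0.1]
opening: 0.0515
grip_force: 0.0
```

Request:
play_rows(
  series=[
    [0.6,[-0.29,-0.98,0],[0,0,0]],
    [0.6,[-0.29,-0.98,0],[0,0,0]],
    [0.6,[-0.29,-0.98,0],[0,0,0]],
    [0.6,[-0.29,-0.98,0],[0,0,0]],
    [0.6,[-0.29,-0.98,0],[0,0,0]],
    [0.6,[-0.29,-0.98,0],[0,0,0]],
    [0.6,[-0.29,-0.98,0],[0,0,0]],
    [0.6,[-0.29,-0.98,0],[0,0,0]],
  ],
)

```text
t: 2.2
tool_pos: [0.4409, -0.1582, 0.2313]
tool_rot: [0.483, 3.104, 0.0]
contact_force: [0.1, 0.8, -0.2]
opening: 0.0511
grip_force: 0.0
```

Request:
play_rows(
  series=[
    [0.6,[-0.29,-0.98,0],[0,0,0]],
    [0.6,[-0.29,-0.98,0],[0,0,0]],
    [0.6,[0,0,0],[0,0,0.9]],
    [0.6,[0,0,0],[0,0,0.9]],
    [0.6,[0,0,0],[0,0,0.9]],
    [0.6,[0,0,0],[0,0,0.9]],
    [0.6,[0,0,0],[0,0,0.9]],
    [0.6,[0,0,0],[0,0,0.9]],
  ],
)

```text
t: 3.2
tool_pos: [0.439, -0.2586, 0.2311]
tool_rot: [-1.597, -2.705, -0.0]
contact_force: [1.0, 0.2, -0.3]
opening: 0.0512
grip_force: 0.0
```

Request:
play_rows(
  series=[
    [0.6,[0,0,0.5],[0,0,0]],
    [0.6,[0,0,0.5],[0,0,0]],
    [0.6,[0,0,0],[0,0,0]],
    [0.6,[0,0,0],[0,0,0]],
  ],
)

```text
t: 3.7
tool_pos: [0.4395, -0.259, 0.1822]
tool_rot: [1.591, 2.708, -0.0]
contact_force: [0.0, 0.8, 1.3]
opening: 0.0513
grip_force: 0.0
```

```bash
python3 - <<'E'
from h import *
o=ctrl.get_obs();M=R.from_rotvec(o['tool_rot']).as_matrix()
print(o['t'],o['q'].round(2),o['tool_pos'],M.round(3).tolist(),o['opening'],o['contact_force'])
w=imaging.get_image('wrist');cv2.imwrite('pics/w1.png',w['color'])
hsv=cv2.cvtColor(w['color'],cv2.COLOR_BGR2HSV);m=cv2.inRange(hsv,(18,120,110),(34,255,255))
n,l,s,c=cv2.connectedComponentsWithStats(m)
for i in np.argsort(-s[1:,4])[:3]+1:
    r=cv2.minAreaRect(np.argwhere(l==i)[:,::-1].astype(np.float32));b=cv2.boxPoints(r)
    e=b-np.roll(b,-1,0);j=np.argmin(np.linalg.norm(e,axis=1))
    E=[(b[j]+b[(j+1)%4])/2,(b[(j+2)%4]+b[(j+3)%4])/2];P=[onz(w,*p,.04,o) for p in E]
    d=P[1]-P[0];mid=(P[0]+P[1])/2
    print(s[i],r,np.round(P,4).tolist(),np.linalg.norm(d),mid,'tool',M.T@(mid-o['tool_pos']),'raildir tool',M.T@d)
E
```

```text
3.7 [-0.68 -0.19  1.93  0.    1.4  -1.19] [ 0.43946644 -0.25895708  0.18220365] [[-0.486, 0.874, 0.001], [0.874, 0.486, -0.001], [-0.001, 0.0, -1.0]] 0.05134068739284818 [0.01546265 0.83600025 1.31907017]
[ 568  355   72  117 5799] ((603.5, 413.0), (116.0, 71.0), 90.0) [[0.7214, -0.246, 0.04], [0.8165, -0.3492, 0.04]] 0.14033131515514885 [ 0.76894876 -0.29761894  0.04      ] tool [-0.19392632  0.26900084  0.14250035] raildir tool [-0.13641408  0.03292502  0.00014533]
[ 310  146   14  132 1600] ((316.4999694824219, 211.49996948242188), (130.99996948242188, 12.999998092651367), 90.0) [[0.4135, -0.2115, 0.04], [0.4644, -0.303, 0.04]] 0.10469631243210009 [ 0.4389825  -0.25725784  0.04      ] tool [0.00185763 0.00034621 0.14220207] raildir tool [-1.04696253e-01 -4.75592738e-05  1.01277387e-04]
[478 114  17  34 271] ((486.3799743652344, 130.33999633789062), (12.445079803466797, 34.506813049316406), 8.130102157592773) [[0.5206, -0.1531, 0.04], [0.5092, -0.1323, 0.04]] 0.023724341101809727 [ 0.51489052 -0.14269081  0.04      ] tool [0.06502663 0.12240074 0.14219041] raildir tool [ 2.37240356e-02  1.18208087e-04 -2.29057948e-05]
```

View pics/w1.png

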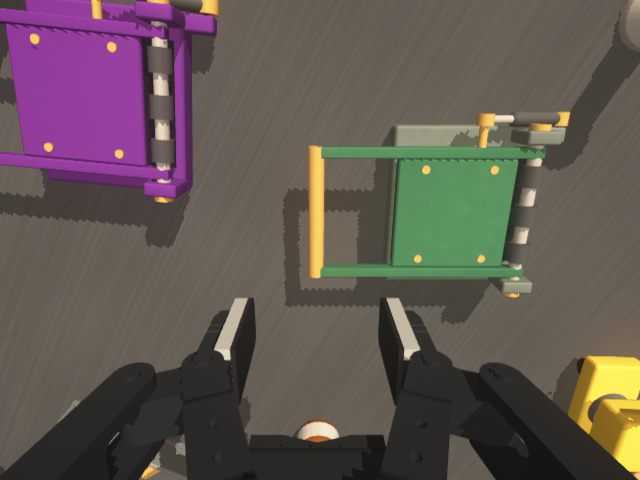

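The close view shows the brass rail at (316,211), centred between the pads and square to the tool y axis. It is within 2 mm of the tool axis. Next I descend to grip height and close.

Request:
play_rows(
  series=[
    [0.6,[0,0,0.7],[0,0,0]],
    [0.6,[0.03,0,0.7],[0,0,0]],
    [0.6,[0,0,0.7],[0,0,0]],
    [0.6,[0,0,0.6],[0,0,0]],
    [0.6,[0,0,0.54],[0,0,0]],
    [0.6,[0,0,0],[0,0,0]],
  ],
)

```text
t: 4.5
tool_pos: [0.4376, -0.2568, 0.0183]
tool_rot: [-1.59, -2.706, -0.001]
contact_force: [-0.0, 0.1, 1.5]
opening: 0.0513
grip_force: 0.0
```

Request:
play_rows(
  series=[
    [0.0,[0,0,0],[0,0,0]],
    [0.0,[0,0,0],[0,0,0]],
    [0.0,[0,0,0],[0,0,0]],
    [0.0,[0,0,0],[0,0,0]],
    [0.0,[0,0,0],[0,0,0]],
    [0.0,[0,0,0],[0,0,0]],
  ],
  force=40,
)

```text
t: 5.25
tool_pos: [0.4389, -0.2588, 0.0213]
tool_rot: [1.591, 2.707, -0.003]
contact_force: [-4.4, -2.5, 6.7]
opening: 0.0104
grip_force: 39.1
```

```bash
python3 - <<'E'
import numpy as np
a=np.linspace(0,1.83,17);p=np.c_[160*(1-np.cos(a)),160*np.sin(a)]
print(np.c_[a[1:],p[1:],np.diff(p,axis=0)/50].round(2))
E
```

```text
[[ 1.1000e-01  1.0500e+00  1.8260e+01  2.0000e-02  3.7000e-01]
 [ 2.3000e-01  4.1700e+00  3.6280e+01  6.0000e-02  3.6000e-01]
 [ 3.4000e-01  9.3300e+00  5.3830e+01  1.0000e-01  3.5000e-01]
 [ 4.6000e-01  1.6450e+01  7.0670e+01  1.4000e-01  3.4000e-01]
 [ 5.7000e-01  2.5460e+01  8.6590e+01  1.8000e-01  3.2000e-01]
 [ 6.9000e-01  3.6220e+01  1.0138e+02  2.2000e-01  3.0000e-01]
 [ 8.0000e-01  4.8600e+01  1.1485e+02  2.5000e-01  2.7000e-01]
 [ 9.2000e-01  6.2430e+01  1.2681e+02  2.8000e-01  2.4000e-01]
 [ 1.0300e+00  7.7540e+01  1.3712e+02  3.0000e-01  2.1000e-01]
 [ 1.1400e+00  9.3730e+01  1.4563e+02  3.2000e-01  1.7000e-01]
 [ 1.2600e+00  1.1078e+02  1.5224e+02  3.4000e-01  1.3000e-01]
 [ 1.3700e+00  1.2848e+02  1.5686e+02  3.5000e-01  9.0000e-02]
 [ 1.4900e+00  1.4659e+02  1.5944e+02  3.6000e-01  5.0000e-02]
 [ 1.6000e+00  1.6487e+02  1.5993e+02  3.7000e-01  1.0000e-02]
 [ 1.7200e+00  1.8309e+02  1.5832e+02  3.6000e-01 -3.0000e-02]
 [ 1.8300e+00  2.0101e+02  1.5466e+02  3.6000e-01 -7.0000e-02]]
```

Request:
play_rows(
  series=[
    [0.0,[0,0.02,-0.37],[0,0,0]],
    [0.0,[0,0.06,-0.36],[0,0,0]],
    [0.0,[0,0.1,-0.35],[0,0,0]],
    [0.0,[0,0.14,-0.34],[0,0,0]],
    [0.0,[0,0,0],[0,0,0]],
  ],
)

```text
t: 5.88
tool_pos: [0.4523, -0.2513, 0.0923]
tool_rot: [1.59, 2.707, -0.007]
contact_force: [-4.1, -6.1, -0.7]
opening: 0.0101
grip_force: 39.2
```

```bash
python3 - <<'E'
from h import *
o=ctrl.get_obs();print(o['tool_pos'],o['contact_force'],o['wrist_torque'],o['opening'])
cv2.imwrite('pics/s2.png',imaging.get_image('side')['color'][200:420,300:600])
E
```

```text
[ 0.4523041  -0.25129493  0.09225048] [-4.11565361 -6.08857289 -0.72992278] [-1.13902907  0.8515606  -0.01412624] 0.010143410368046517
```

View pics/s2.png

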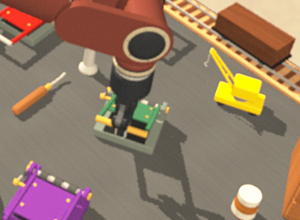

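The rail is in the grip at about (120,125) and the panel is lifted off its base. I carry on along the arc.

Request:
play_rows(
  series=[
    [0.0,[0,0.18,-0.32],[0,0,0]],
    [0.0,[0,0.22,-0.3],[0,0,0]],
    [0.0,[0,0.25,-0.27],[0,0,0]],
    [0.0,[0,0.28,-0.24],[0,0,0]],
    [0.0,[0,0.3,-0.21],[0,0,0]],
    [0.0,[0,0.32,-0.17],[0,0,0]],
    [0.0,[0,0.34,-0.13],[0,0,0]],
    [0.0,[0,0,0],[0,0,0]],
  ],
)

```text
t: 6.92
tool_pos: [0.5371, -0.2045, 0.1758]
tool_rot: [1.587, 2.704, -0.0]
contact_force: [-0.9, -2.2, 9.1]
opening: 0.0102
grip_force: 42.0
```

Request:
play_rows(
  series=[
    [0.0,[0,0.35,-0.09],[0,0,0]],
    [0.0,[0,0.36,-0.05],[0,0,0]],
    [0.0,[0,0.37,-0.01],[0,0,0]],
    [0.0,[0,0.36,0.03],[0,0,0]],
    [0.0,[0,0.2,0.04],[0,0,0]],
    [0.0,[0,0,0],[0,0,0]],
  ],
)

```text
t: 7.68
tool_pos: [0.6089, -0.1645, 0.1769]
tool_rot: [1.589, 2.704, 0.001]
contact_force: [6.0, -5.2, 2.1]
opening: 0.0105
grip_force: 43.5
```

```bash
python3 - <<'E'
from h import *
o=ctrl.get_obs();print(o['tool_pos'],o['contact_force'],o['wrist_torque'],o['opening'])
cv2.imwrite('pics/s3.png',imaging.get_image('side')['color'][180:420,300:620])
E
```

```text
[ 0.60890074 -0.1644613   0.17691246] [ 5.96141349 -5.2299324   2.06950307] [-0.78363311 -0.79662526 -0.0683002 ] 0.010516666771985593
```

View pics/s3.png

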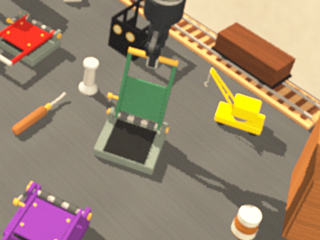

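The panel stands up, with the rail at about (152,57) in the grip and the chimney and red easel undisturbed. I release it and lift straight off.

Request:
play_rows(
  series=[
    [0.6,[0,0,0],[0,0,0]],
    [0.6,[0,0,0],[0,0,0]],
    [0.6,[0,0,0],[0,0,0]],
    [0.6,[0,0,0],[0,0,0]],
    [0.6,[0,0,-0.3],[0,0,0]],
    [0.6,[0,0,-0.6],[0,0,0]],
    [0.6,[0,0,-0.8],[0,0,0]],
    [0.6,[0,0,-0.8],[0,0,0]],
  ],
)

```text
t: 8.72
tool_pos: [0.6066, -0.1638, 0.3039]
tool_rot: [1.591, 2.707, 0.0]
contact_force: [0.2, -0.1, 0.3]
opening: 0.051
grip_force: 0.0
```

Request:
play_rows(
  series=[
    [0.6,[0,-0.8,-0.4],[0,0,0]],
    [0.6,[0,-0.8,0],[0,0,0]],
    [0.6,[0,-0.8,0],[0,0,0]],
    [0.6,[0,-0.8,0],[0,0,0]],
    [0.6,[0,0,0],[0,0,0]],
    [0.6,[0,0,0],[0,0,0]],
  ],
)

```text
t: 9.48
tool_pos: [0.4671, -0.2416, 0.3224]
tool_rot: [1.591, 2.707, 0.0]
contact_force: [-0.3, -0.0, 0.8]
opening: 0.0512
grip_force: 0.0
```

```bash
python3 - <<'E'
from h import *
o=ctrl.get_obs();print(o['tool_pos'],o['contact_force'],o['opening'])
cv2.imwrite('pics/s4.png',imaging.get_image('side')['color'][120:440,240:640])
t=imaging.get_image('top');s=imaging.get_image('side')
hsv=cv2.cvtColor(s['color'],cv2.COLOR_BGR2HSV);m=cv2.inRange(hsv,(18,120,110),(34,255,255))
n,l,st,c=cv2.connectedComponentsWithStats(m)
for i in range(1,n):
    if st[i,4]>60: print(st[i],c[i].round(1),onz(s,*c[i],.195).round(3))
print('expected rail',0.4375+.201*.876,-.258+.201*.482,.195)
E
```

```text
[ 0.46708939 -0.24158292  0.32236366] [-0.33886586 -0.01939589  0.84225316] 0.05119783620792434
[242 140  26  17 173] [253.6 147.9] [0.457 0.348 0.195]
[155 166  50  28 696] [173.3 180. ] [0.24  0.344 0.195]
[445 230  34  15 204] [461.3 237.2] [ 0.621 -0.178  0.195]
[ 509  247   57   69 1674] [538.1 289.1] [ 0.629 -0.364  0.195]
[617 405  23  43 331] [630.8 428.5] [ 0.506 -0.635  0.195]
expected rail 0.613576 -0.161118 0.195
```

View pics/s4.png

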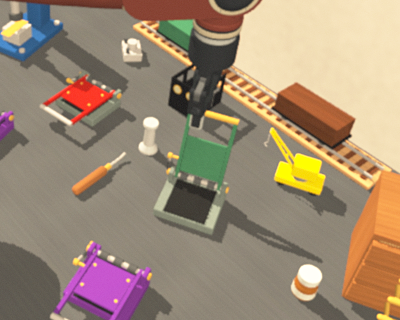

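The panel stands open with its rail at about (220,118), near the expected open position. The arm is clear, the red easel is flat and the chimney is upright. Handing in.

```bash
python3 -c "
from station import ctrl
print(ctrl.finish_job())"
```

```text
the job is handed in; nothing more can be done
None
```

The green easel is snapped open and released, the red easel is still folded flat, the chimney stack is still standing where it was, and the job was handed in at about 9.6 s.

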